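# Gauge two mist canisters and open the low one's refill lever

### The job

Check both steel canisters with the pressure gauge, the one on the robot's left first and then the other: each time press the gauge's open bell squarely and fully home on the slanting valve stem and keep it there half a second or more while its rod comes out to the reading. One canister is low: its rod comes out much less. After both readings swing that canister's refill lever fully over, away from the robot, leave the other lever closed, and stand the gauge upright in the middle of the round cork pad, without disturbing anything else on the bench.

Things in the scene. Friction and masses are not known exactly. Their poses are not given: they have to be found in the camera images.
- gauge_grip (a point): the pressure gauge, loose, 220 g, standing upright on its bell: aluminium bell 44 dia x 40 high, open below; flange 48 dia up to 46; dark ribbed barrel 28 dia from 48 to 88, where it is grasped; on top a white rod cap 15 dia, 6 high with the rod in. This point: on the axis, half-way up the barrel, 68 above the rim; z runs from rim to cap
- gauge_rim (a point): centre of the gauge's open lower rim, same axes. Bore 28 dia, 38 deep; the rod's foot lies 5 mm inside the rim when the rod is in. Seated on a stem, the rim lies flat on the flange, so this point meets that seat point and the axes agree
- rod (a joint): how far (m) the gauge's white rod has been pushed out of the barrel's top, 0 to 0.027. It is sprung: it returns when the gauge comes off. Fully seated, the well-charged canister reads about 0.022, the low one about 0.006; the springs then push back about 5 N or 2 N
- can_a: one of two like steel canisters: upright pot 90 dia x 120 high on a grey foot plate (110 in x, 180 in y from -55 to 125, 6 high), fixed. Origin: on the bench under the pot's axis; z up, x away from the robot give or take a yaw of 0.35 rad, y to the robot's left. It carries seat_a and, 87 mm along y, lever_a. One of the two is low, the other well charged
- can_b: one of two like steel canisters: upright pot 90 dia x 120 high on a grey foot plate (110 in x, 180 in y from -55 to 125, 6 high), fixed. Origin: on the bench under the pot's axis; z up, x away from the robot give or take a yaw of 0.35 rad, y to the robot's left. It carries seat_b and, 87 mm along y, lever_b. One of the two is low, the other well charged
- seat_a (a point): centre of the flat brass flange (42 dia) of the valve stem on can_a, 140 mm above the bench, 41 mm from the pot's axis on the robot's side. z runs outward along the stem, which leans 28 degrees from vertical along the canister's -x; y is level. From the flange stand a cone (20 dia, 6 high) and a steel pin, 11 dia, 30 high, pushed outward by the canister's hidden pressure; it can be pushed in 27 mm
- seat_b (a point): centre of the flat brass flange (42 dia) of the valve stem on can_b, 140 mm above the bench, 41 mm from the pot's axis on the robot's side. z runs outward along the stem, which leans 28 degrees from vertical along the canister's -x; y is level. From the flange stand a cone (20 dia, 6 high) and a steel pin, 11 dia, 30 high, pushed outward by the canister's hidden pressure; it can be pushed in 27 mm
- lever_a (a joint): angle (rad) of can_a's refill lever, which swings about a level pivot (along the canister's y) at x -12, y 87, z 28 mm in the canister's frame: 0 closed, leaning 0.5 rad towards -x, 1.0 fully open, leaning 0.5 rad towards +x. Steel arm 10 dia, black ball 26 dia, centre 80 mm from the pivot. It stays where left; about 1 N at the ball moves it
- lever_b (a joint): angle (rad) of can_b's refill lever, which swings about a level pivot (along the canister's y) at x -12, y 87, z 28 mm in the canister's frame: 0 closed, leaning 0.5 rad towards -x, 1.0 fully open, leaning 0.5 rad towards +x. Steel arm 10 dia, black ball 26 dia, centre 80 mm from the pivot. It stays where left; about 1 N at the ball moves it
- lever_a_tip (a point): centre of the ball of the lever beside seat_a; at a closed lever it is 98 mm above the bench; the lever's hinge is its y axis (level)
- lever_b_tip (a point): the same for the lever beside seat_b
- pad_top (a point): centre of the top of a round cork pad, 70 dia x 8 high, fixed on the bench: the gauge's rest
- beaker_mid (a point): bystander, loose: glass beaker, 68 dia x 85 high, open; a point on its axis 42 mm above its underside
- jar_mid (a point): bystander, loose: small amber jar, 42 dia x 60 high; a point on its axis 30 mm above its underside
- wash_mid (a point): bystander, loose: white wash bottle, 68 dia, 122 high to its cap, with a thin bent spout to 140 high; a point on its axis 50 mm above its underside
- pot_mid (a point): bystander, loose: empty terracotta pot, 72 dia x 60 high; a point on its axis 30 mm above its underside
- dishes_mid (a point): bystander, loose: stack of clear dishes, 88 dia x 36 high; a point on its axis 18 mm above its underside
- tipbox_mid (a point): bystander, loose: grey box, 110 x 75 x 55 high; a point on its axis 27 mm above its underside

How it is judged (in metres and radians):
On the way, in this order (a step that is already met when the one before it is completed fails the run):
1. the gauge is pressed fully home on the stem of the canister on the robot's left, its rod out, before either lever is moved (((distance between gauge_rim and seat_a below 0.006 m and angle between the z axis of gauge_rim and the z axis of seat_a, either way round below 0.14 rad and value of joint rod above 0.003 m and world y of seat_a above 0 m and value of joint each of lever_a, lever_b below 0.2 rad) or (distance between gauge_rim and seat_b below 0.006 m and angle between the z axis of gauge_rim and the z axis of seat_b, either way round below 0.14 rad and value of joint rod above 0.003 m and world y of seat_b above 0 m and value of joint each of lever_a, lever_b below 0.2 rad))), for 0.3 s.
2. the gauge is pressed fully home on the stem of the canister on the right, its rod out, before either lever is moved (((distance between gauge_rim and seat_a below 0.006 m and angle between the z axis of gauge_rim and the z axis of seat_a, either way round below 0.14 rad and value of joint rod above 0.003 m and world y of seat_a below 0 m and value of joint each of lever_a, lever_b below 0.2 rad) or (distance between gauge_rim and seat_b below 0.006 m and angle between the z axis of gauge_rim and the z axis of seat_b, either way round below 0.14 rad and value of joint rod above 0.003 m and world y of seat_b below 0 m and value of joint each of lever_a, lever_b below 0.2 rad))), for 0.3 s.
At the end, for the whole second after the job is handed in: The low canister's lever is past 0.85 rad of its 1.0, the other's below 0.2; the gauge stands upright (within 0.1 rad) on the cork pad, its axis within 18 mm of the pad's centre, released (value of joint lever_a above 0.85 rad and value of joint lever_b below 0.2 rad and horizontal distance between gauge_rim and pad_top below 0.018 m and distance between gauge_rim and pad_top below 0.02 m and angle between gauge_grip's own z axis and vertical below 0.1 rad); the robot touches nothing.
It fails at once if a bystander is moved more than 30 mm or tipped (distance of any of beaker_mid, jar_mid, wash_mid, pot_mid, dishes_mid, tipbox_mid from where it was at the start of the episode above 0.03 m or angle between any of beaker_mid, jar_mid, wash_mid, pot_mid, dishes_mid, tipbox_mid's own z axis and vertical above 0.5 rad).
It fails at once if the gauge is laid or knocked over (angle between gauge_grip's own z axis and vertical above 1.3 rad).
It also fails if it takes over 67 s, if anything falls off the work surface, if the arm or the gripper's body presses on something with over 40 N, if the wrist force passes 120 N, or if a joint passes its speed limit or range.

### The arm

A 6-joint arm with a two-finger parallel gripper is mounted at the origin on the work surface. World frame = base frame: x ahead of the robot, y to its left, z up, the work surface at z = 0. Lengths are in mm, angles in rad, forces in N, time in s.
With the tool pointing down it reaches from about 350 to 775 mm from the base axis. Payload 7.3 kg.
Tool frame: the origin (TCP) lies at the very end of the fingers, on their centre line; the grasp point (between the pads) lies 19 mm behind it; x points along the fingers, y is the direction in which the jaws open and shut, and the axes are right-handed (so a half turn about x gives the same grasp; the last joint's range is limited). The gripper opens to 92 mm and grips with 3 to 60 N. Pads are 19 mm wide; open, the fingers measure 130 mm over their backs; the gripper's body (75 mm by 190 mm) begins 47 mm behind the grasp point.
Start: joints at [0.998, 0.342, 1.524, -0, 1.275, -0.146], TCP at [217.317, 477.931, 226.741] pointing down, gripper open.
Joint ranges: [-2.53, 2.53], [-0.77, 2.02], [0.04, 2.7], [-1, 4.14], [0.28, 2.66], [-3.11, 3.11]. Speed limits (rad/s): [2.57, 2.57, 3.14, 3.14, 3.14, 3.14].

### API

Orientations are given as a rotation vector (axis times angle).
In Python, from plant import ctrl gives the robot as it stands.
- The arm moves only by the tool apply_moves, never from a script. Its argument "rows" is a list that holds one entry, the list of rows, each a list of 4 numbers: the shift along the tool's x, y, z in cm, then the turn about the tool's x in units of 5 degrees (1.0 is 5 degrees). In form: [[[tx, ty, tz, roll], ...]]. A call has 1 to 12 rows; each row is the pose to reach, as a shift and turn from the pose measured when the call began, along the tool's axes at that moment; what a row does not reach only later rows make up. A row lasts 1/10 s, in which the tool goes at most 50 mm and 8.59 degrees, less where a joint would pass 70% of its speed; a pose out of reach is approached as far as the arm can. A call with a gripper value outside its range is refused whole. "fingers" is the gripper's target within -1 to 1 (shut at 1, half-way at 0, fully open at -1), set as the call begins (left out, the last holds). The fingers move at their own pace and stop on an object; "squeeze" is the grip in N (left out, the last holds). Time passes only in rows, so rows that repeat a pose let the fingers close. It gives the time, the measured TCP pose, the force and the opening at its end, in the units of the state.
- ctrl.get_state(): the state, without advancing time (a new reading comes with each control period).
- ctrl.snapshot(name): name is "side" or "top"; returns a dict with "frame" (384x512x3 uint8, blue, green, red), "fx", "fy", "cx", "cy" (pixels), "position" and "rotation" of the camera in the world. Camera axes: x right, y up, looking along -z (the intrinsics and any distortion apply to the point x, -y, -z); pixel columns grow to the right and rows downward; lengths in mm; the calibration is good to about 2 mm. A picture is of the moment at which its call begins. There is no depth.
- ctrl.hand_in(): hands the job in, once; it reports no verdict.
The state is a dict: "time": time; "joint_pos": joint angles; "qvel": joint speeds; "effort": joint torques, N m; "ee_pos": TCP position; "ee_rot": TCP orientation; "contact_force": force on the tool from outside, world axes, zero at the start; "wrist_torque": the same for the moment, N m; "opening": opening from 0.0 (shut) to 1.0 (fully open).
Only numpy, scipy, OpenCV 4.12 (cv2) and the standard library are available. Lean on these libraries where they do the work, as an engineer would, in place of code of your own. Each camera call takes 0.05 s, during which the arm holds its last target. There are 200 camera calls.

## Working session

There is one attempt and no reset: what is moved stays moved. The work goes in short steps, Python scripts to look and compute and a tool call to move; the robot and the scene stay as the last step left them, time stands still between calls to the robot, and variables do not carry over. Pictures are saved under pics/ and viewed, about 8 in all and at most 12, crops included, and the job is handed in when it is done.

Besides the shell and the picture viewer there is one more tool, called after ">>>" as name(argument=value, ...) on one line, values as JSON. apply_moves: Moves the arm, as the interface text tells. Its arguments: {"type":"object","properties":{"rows":{"type":"array","items":{"type":"array","items":{"type":"array","items":{"type":"number"}}}},"fingers":{"type":"number"},"squeeze":{"type":"number"}},"required":["rows"]}

```bash
ls; mkdir -p pics; python3 - <<'E'
from plant import ctrl
import cv2,numpy as np
print(ctrl.get_state())
for n in("side","top"):
    s=ctrl.snapshot(n); cv2.imwrite(f"pics/{n}0.png",s["frame"]); np.save(f"{n}0.npy",s,allow_pickle=True)
    print({k:v for k,v in s.items() if k!="frame"})
E
```

```text
pics
{'time': 0.0, 'joint_pos': array([ 9.97966860e-01,  3.42714377e-01,  1.52499818e+00, -3.44418236e-05,
        1.27536017e+00, -1.45981204e-01]), 'qvel': array([-0.00084526, -0.00066771, -0.00023614, -0.0002783 ,  0.00077533,
        0.00034658]), 'effort': array([-2.17952487e-05, -4.31239700e+01, -2.44218493e+01,  7.19089690e-02,
        5.59267402e-02, -9.50873232e-05]), 'ee_pos': array([217.11979354, 477.57361903, 226.0558511 ]), 'ee_rot': array([ 0.33369519,  1.5452383 , -0.33590359]), 'contact_force': array([ 0.63941237,  0.06845878, -0.72995099]), 'wrist_torque': array([-0.00139522, -0.00201164,  0.00053366]), 'opening': 1.0003066903749984}
{'fx': 377.577259009343, 'fy': 377.577259009343, 'cx': 251.63149937220942, 'cy': 194.54631828085783, 'position': array([ 406.91264759, -630.24882852,  810.96394201]), 'rotation': array([ 0.69262184, -0.08907761, -0.27530059])}
{'fx': 470.19904181179203, 'fy': 470.19904181179203, 'cx': 254.29420023858938, 'cy': 195.27113721963977, 'position': array([ 405.44542237,  -60.8505412 , 1400.25050839]), 'rotation': array([ 0.1101086 , -0.09497405, -1.56837952])}
```

View pics/side0.png

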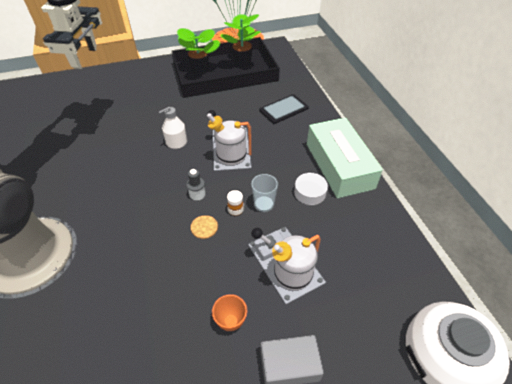

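View pics/top0.png

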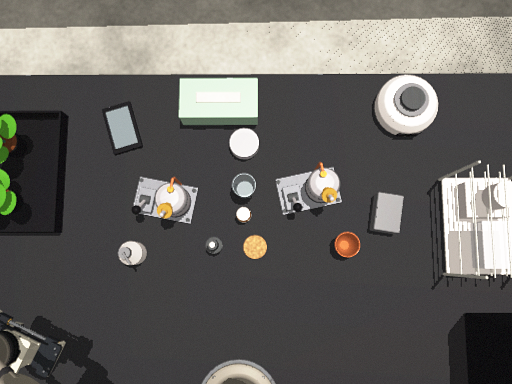

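The overview shows the gauge at side (196,185) / top (214,245), the pad at top (255,247), the left canister at top (172,200) and the right one at top (323,185). The bystanders stand around them. Next I enlarge the parts that matter.

```bash
cat > h.py <<'E'
import numpy as np, cv2
from scipy.spatial.transform import Rotation as R
def load(n,t="0"): return np.load(f"{n}{t}.npy",allow_pickle=True).item()
def ray(s,u,v):
    d=R.from_rotvec(s["rotation"]).apply([(u-s["cx"])/s["fx"],-(v-s["cy"])/s["fy"],-1]); return s["position"],d/np.linalg.norm(d)
def onz(s,u,v,z):
    p,d=ray(s,u,v); return p+d*(z-p[2])/d[2]
def proj(s,X):
    c=R.from_rotvec(s["rotation"]).inv().apply(np.asarray(X)-s["position"]); return s["cx"]-s["fx"]*c[0]/c[2], s["cy"]+s["fy"]*c[1]/c[2]
def tri(a,pa,b,pb):
    p,d=ray(a,*pa);q,e=ray(b,*pb)
    t=np.linalg.lstsq(np.stack([d,-e],1),q-p,rcond=None)[0]
    x,y=p+t[0]*d,q+t[1]*e; return (x+y)/2,np.linalg.norm(x-y)
E
python3 - <<'E'
from h import *
t=load("top")["frame"];s=load("side")["frame"]
def c(f,x,y,w=80,h=60): return cv2.resize(f[y:y+h,x:x+w],(400,300),interpolation=cv2.INTER_CUBIC)
cv2.imwrite("pics/z1.png",np.vstack([np.hstack([c(t,125,168),c(t,270,155)]),np.hstack([c(s,190,105),c(s,245,220,)])]))
E
```

```text
(no output)
```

View pics/z1.png

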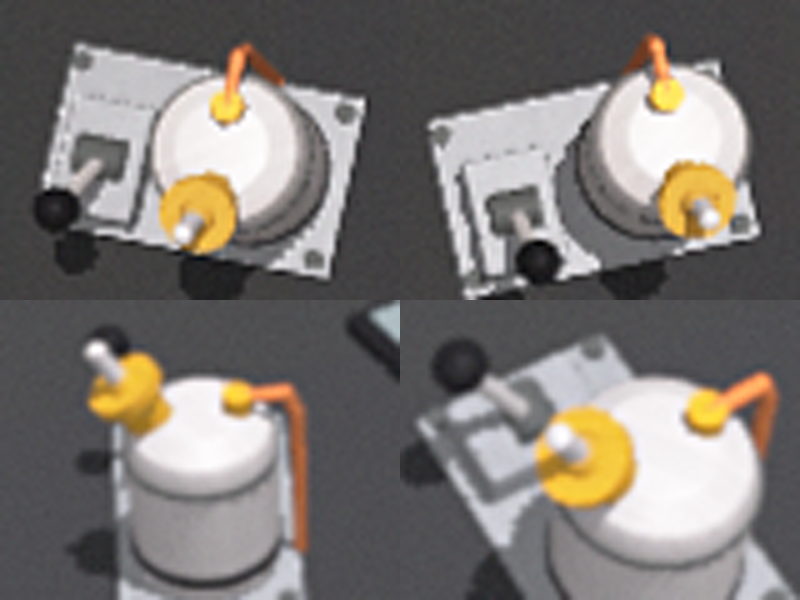

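The crops (5x) show both levers closed, leaning toward the robot. The pin tips, balls and plate corners are readable. I'll fit each canister's x, y and yaw by least squares on these points.

```bash
cat >> h.py <<'E'
SN,CS=np.sin(np.radians(28)),np.cos(np.radians(28))
P=dict(pin=(-41-30*SN,0,140+30*CS),seat=(-41,0,140),ball=(-12-80*np.sin(.5),87,28+80*np.cos(.5)),pp=(55,125,6),pm=(55,-55,6),mm=(-55,-55,6),mp=(-55,125,6))
def world(q,p):
    return R.from_euler('z',q[2]).apply(p)+[q[0],q[1],0]
E
python3 - <<'E'
from h import *
from scipy.optimize import least_squares
T=load("top");S=load("side")
obs={"L":[(T,125,168,dict(pin=(183,236),seat=(198,210),ball=(57,210),pp=(78,44),pm=(366,98),mm=(329,279))),(S,190,105,dict(pin=(95,50),ball=(110,40)))],
"R":[(T,270,155,dict(pin=(310,213),seat=(298,200),ball=(139,260),pp=(30,122),pm=(318,63),mm=(361,235),mp=(67,298))),(S,245,220,dict(pin=(163,137),ball=(60,65),pp=(207,35),mp=(15,120)))]}
for k,o in obs.items():
    L=[(s,n,np.array(p)/5+[a,b]-.4) for s,a,b,d in o for n,p in d.items()]
    f=lambda q:np.concatenate([np.array(proj(s,world(q,P[n])))-p for s,n,p in L])
    r=least_squares(f,[500,0,0],loss="soft_l1",x_scale=[10,10,.1])
    print(k,r.x.round(3),"seat",world(r.x,P["seat"]).round(1),"ball",world(r.x,P["ball"]).round(1))
    for (s,n,p),e in zip(L,f(r.x).reshape(-1,2)): print("  ","T" if s is T else "S",n,e.round(2))
    print("pin tri",[tri(T,*[L[i][2] for i in [0]],S,[l[2] for l in L if l[0] is S][0])], world(r.x,P["pin"]))
for s,nm,b in((T,"T",(240,235,30,25)),(S,"S",(188,214,32,28))):
    x,y,w,h=b;hs=cv2.cvtColor(s["frame"][y:y+h,x:x+w],cv2.COLOR_BGR2HSV)
    m=((hs[...,1]>90)&(hs[...,2]>100)).astype(np.uint8); M=cv2.moments(m,True);c=(M["m10"]/M["m00"]+x,M["m01"]/M["m00"]+y)
    print("pad",nm,np.round(c,1),M["m00"],onz(s,*c,8).round(1))
t,s=T["frame"],S["frame"]
c=lambda f,x,y,w=40,h=30: cv2.resize(f[y:y+h,x:x+w],(400,300),interpolation=cv2.INTER_NEAREST)
cv2.imwrite("pics/z2.png",np.vstack([np.hstack([c(t,195,230),c(t,115,235,)]),np.hstack([c(s,175,165,),c(s,185,165,30,40)])]))
E
```

```text
L [ 5.70387e+02  1.85985e+02 -1.95000e-01] seat [530.2 193.9 140. ] ball [537.8 281.1  98.2]
   T pin [-0.01 -0.25]
   T seat [0.15 0.72]
   T ball [ 0.22 -0.53]
   T pp [-0.44 -0.79]
   T pm [ 0.29 -0.2 ]
   T mm [-0.06 -0.47]
   S pin [-1.09 -0.72]
   S ball [-0.64  1.31]
pin tri [(array([517.57448885, 197.23397932, 162.96168043]), np.float64(3.1350923044345236))] [516.345934   196.65309879 166.48842779]
R [ 6.12853e+02 -2.43470e+02  2.10000e-01] seat [ 572.7 -252.   140. ] ball [ 545.5 -168.8   98.2]
   T pin [0.73 1.21]
   T seat [ 0.42 -0.04]
   T ball [ 0.24 -0.33]
   T pp [-0.52 -0.94]
   T pm [ 0.32 -1.47]
   T mm [ 0.18 -0.38]
   T mp [-0.03 -0.45]
   S pin [-1.74 -0.41]
   S ball [-0.04  0.42]
   S pp [-0.86 -0.49]
   S mp [ 0.06 -0.22]
pin tri [(array([ 563.01816847, -253.8868399 ,  161.43129497]), np.float64(0.3547466035247183))] [ 558.97334612 -254.92670341  166.48842779]
pad T [254.6 246.6] 467.0 [436.  -48.2   8. ]
pad S [203.7 226.4] 526.0 [437.7 -51.6   8. ]
```

View pics/z2.png

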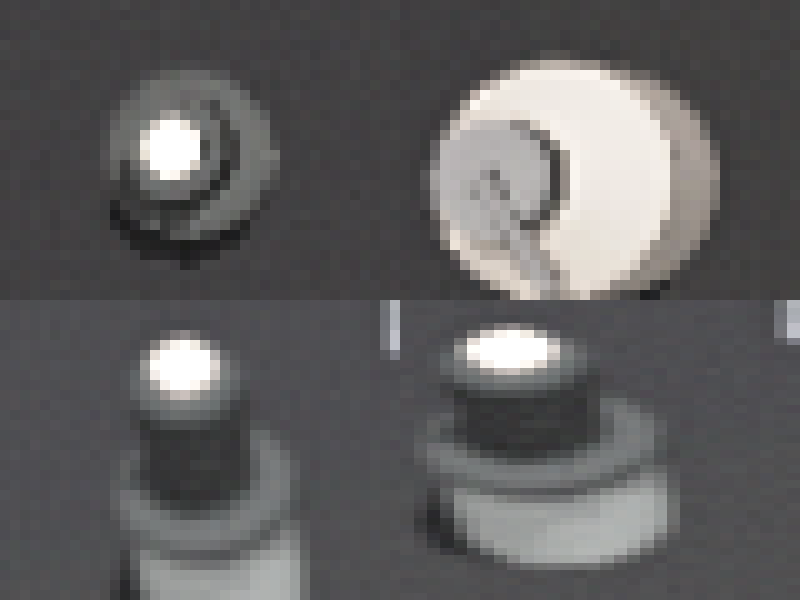

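The gauge's cap shows clearly: its centre is at top (211.7,244.3) and side (192.7,171.3). The moves can't tilt the tool, so my plan is:

1. Grasp the gauge with the jaws along the canister's y axis, at low squeeze.
2. Tip it 28° about its rim edge on the bench.
3. Clamp hard, then carry it tilted to the stem.

```bash
cat >> h.py <<'E'
def st():
    from plant import ctrl
    s=ctrl.get_state(); M=R.from_rotvec(s["ee_rot"]).as_matrix()
    return s,M
def plan(targ,yaw=None):
    "shift in tool cm, and roll units so that tool y lies along +-(canister y) of given yaw"
    s,M=st(); sh=M.T@(np.array(targ)-s["ee_pos"])/10
    out="t%.2f"%s["time"]+" tcp"+str(s["ee_pos"].round(1))+" F"+str(s["contact_force"].round(1))+" open%.3f"%s["opening"]+" q"+str(s["joint_pos"].round(2))+" shift_cm"+str(sh.round(2))
    if yaw is not None:
        a=M.T@np.array([-np.sin(yaw),np.cos(yaw),0]); ang=np.arctan2(a[2],a[1])
        ang=(ang+np.pi/2)%np.pi-np.pi/2; out+=" roll%.2f"%(np.degrees(ang)/5)
    print(out)
E
python3 - <<'E'
from h import *
T=load("top");S=load("side")
a,b=onz(T,211.7,244.3,94),onz(S,192.7,171.3,94)
print(a,b,tri(T,(211.7,244.3),S,(192.7,171.3)))
print(st()[1].round(3)); plan([a[0],a[1],200],-.195)
for n,u,v,z in (("wash",131,253,60),("jar",243,215,60),("beaker",244,186,85),("pot",347,244,60)): print(n,onz(T,u,v,z).round(0))
E
```

```text
[440.26183176  69.57161294  94.        ] [442.08718494  67.17915787  94.        ] (array([441.27697033,  69.82059877,  91.28673311]), np.float64(1.885597218985442))
[[-0.001  0.414  0.91 ]
 [-0.001  0.91  -0.414]
 [-1.    -0.001 -0.   ]]
t0.10 tcp[217.1 477.6 226.1] F[ 1.   0.3 -0.6] open1.001 q[ 1.    0.34  1.52 -0.    1.28 -0.15] shift_cm[  2.64 -27.9   37.2 ] roll-2.66
wash [417. 302.  60.]
jar [525. -16.  60.]
beaker [605. -19.  85.]
pot [ 442. -310.   60.]
```

>>> apply_moves(rows=[[[2.6,-27.9,37.3,-2.66],[2.6,-27.9,37.3,-2.66],[2.6,-27.9,37.3,-2.66],[2.6,-27.9,37.3,-2.66],[2.6,-27.9,37.3,-2.66],[2.6,-27.9,37.3,-2.66],[2.6,-27.9,37.3,-2.66],[2.6,-27.9,37.3,-2.66],[2.6,-27.9,37.3,-2.66],[2.6,-27.9,37.3,-2.66],[2.6,-27.9,37.3,-2.66],[2.6,-27.9,37.3,-2.66]]], fingers=-1)

```text
time: 1.3
ee_pos: [440.6, 69.3, 200.1]
ee_rot: [0.153, 1.567, -0.155]
contact_force: [-0.2, 0.2, -0.4]
opening: 0.998
```

```bash
python3 -c "
from h import *
plan([441,68.8,56],-.195)"
```

```text
t1.30 tcp[440.6  69.3 200.1] F[-0.2  0.2 -0.4] open0.998 q[-0.02  0.23  1.77 -0.    1.15 -1.39] shift_cm[14.41 -0.03  0.07] roll-0.01
```

>>> apply_moves(rows=[[[5,0,0.07,0],[10,0,0.07,0],[14.5,0,0.07,0],[14.5,0,0.07,0],[14.5,0,0.07,0]]])

```text
time: 1.8
ee_pos: [440.7, 70.1, 55.7]
ee_rot: [0.152, 1.569, -0.153]
contact_force: [1.3, -1.4, 0.5]
opening: 0.996
```

>>> apply_moves(rows=[[[0,0,0,0],[0,0,0,0],[0,0,0,0],[0,0,0,0],[0,0,0,0],[0,0,0,0],[0,0,0,0],[0,0,0,0]]], fingers=1, squeeze=4)

```text
time: 2.6
ee_pos: [440.6, 70.1, 55.6]
ee_rot: [0.152, 1.569, -0.153]
contact_force: [0.8, -0.6, -0.3]
opening: 0.355
```

```bash
python3 -c "
from h import *
from plant import ctrl
plan([441,68.8,55],-.195)
for n in('top','side'):
    np.save(n+'1.npy',ctrl.snapshot(n),allow_pickle=True)
c=lambda f,x,y,w=80,h=60: cv2.resize(f[y:y+h,x:x+w],(400,300),interpolation=cv2.INTER_CUBIC)
cv2.imwrite('pics/z3.png',np.hstack([c(load('top','1')['frame'],172,215),c(load('side','1')['frame'],155,150)]))"
```

```text
t2.60 tcp[440.6  70.1  55.6] F[ 0.8 -0.6 -0.3] open0.355 q[-0.01  0.44  1.95 -0.    0.76 -1.39] shift_cm[ 0.06 -0.12  0.06] roll0.01
```

View pics/z3.png

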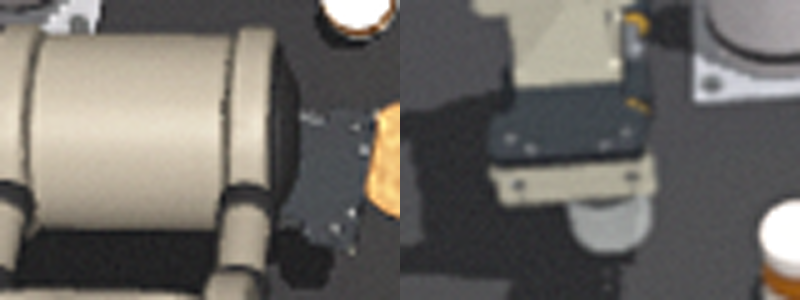

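The gauge bell shows below the fingers (side crop ~(610,225)), and the jaws are still closing at 0.355. I'll wait for them to finish.

>>> apply_moves(rows=[[[0,0,0,0],[0,0,0,0],[0,0,0,0],[0,0,0,0]]])

```text
time: 3.1
ee_pos: [440.7, 70.1, 55.6]
ee_rot: [0.152, 1.569, -0.153]
contact_force: [-0.8, -0.3, 0.5]
opening: 0.306
```

>>> apply_moves(rows=[[[-0.1,0,-0.35,0],[-0.16,0,-0.7,0],[-0.2,0,-1.0,0],[-0.24,0,-1.33,0],[-0.26,0,-1.7,0],[-0.28,0,-2.05,0],[-0.28,0,-2.4,0],[-0.26,0,-2.7,0],[-0.22,0,-3.1,0],[-0.16,0,-3.5,0],[-0.12,0,-3.85,0],[-0.12,0,-3.85,0]]])

```text
time: 4.3
ee_pos: [402.2, 77.7, 56.8]
ee_rot: [0.152, 1.57, -0.153]
contact_force: [-0.0, 0.4, -2.2]
opening: 0.301
```

>>> apply_moves(rows=[[[0,0,0,0],[0,0,0,0],[0,0,0,0],[0,0,0,0],[0,0,0,0]]], squeeze=60)

```text
time: 4.8
ee_pos: [402.3, 77.7, 56.8]
ee_rot: [0.152, 1.569, -0.153]
contact_force: [0.2, 0.3, -2.8]
opening: 0.296
```

>>> apply_moves(rows=[[[-2,0,0,0],[-5,0,0,0],[-10,0,0,0],[-15,0,0,0],[-20,0,0,0],[-24,0,0,0],[-24,0,0,0],[-24,0,0,0]]])

```text
time: 5.6
ee_pos: [403.2, 77.8, 296.8]
ee_rot: [0.152, 1.569, -0.153]
contact_force: [-0.2, -1.2, -4.5]
opening: 0.298
```

```bash
python3 -c "
from h import *
from plant import ctrl
plan([441,68.8,55],-.195)
for n in('top','side'):
    np.save(n+'2.npy',ctrl.snapshot(n),allow_pickle=True)
s,M=st();G=s['ee_pos']+[0,0,19]
u,v=np.array(proj(load('side','2'),G)).astype(int);print(u,v)
f=load('side','2')['frame']
cv2.imwrite('pics/z4.png',cv2.resize(f[v-40:v+50,u-60:u+60],(800,600),interpolation=cv2.INTER_CUBIC))"
```

```text
t5.60 tcp[403.2  77.8 296.8] F[-0.2 -1.2 -4.5] open0.298 q[ 0.    0.08  1.67 -0.    1.4  -1.37] shift_cm[24.16 -0.12  3.96] roll0.01
160 101
```

View pics/z4.png

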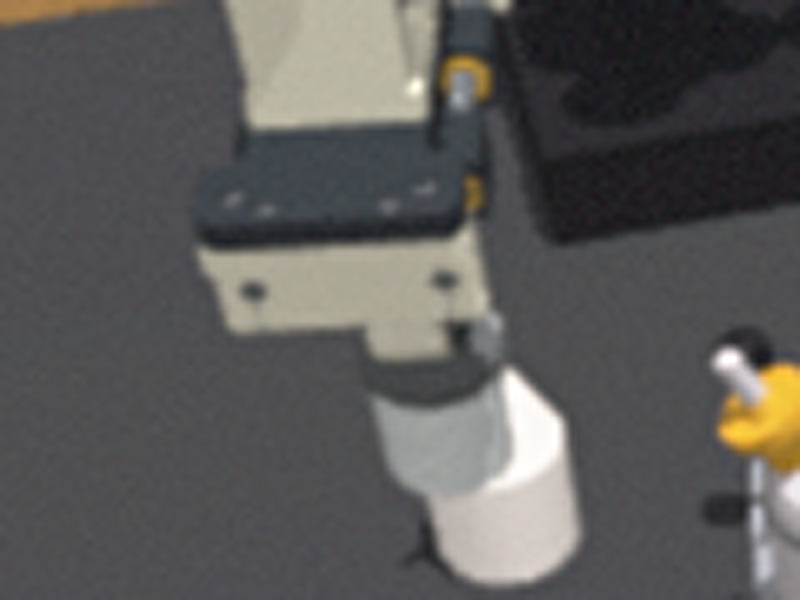

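The gauge hangs tilted the right way, its bell swung away from the robot. Now I check the tilt angle against projected rim ellipses.

```bash
python3 -c "
from h import *
s,M=st();G=s['ee_pos']+[0,0,19];S=load('side','2')
for ph in (20,24,28,32,36):
    e=np.radians(ph); yaw=-.195
    Q=R.from_euler('z',yaw)*R.from_euler('y',-e)
    o=[]
    for ax,r in ((74.6,22),(74.6-40,22)):
        a=np.linspace(0,2*np.pi,73);c=np.stack([r*np.cos(a),r*np.sin(a),0*a-ax],1)
        p=np.array([proj(S,x) for x in Q.apply(c)+G]); p=(p-[100,61]+.5)*[800/120,600/90]
        o.append((p[p[:,0].argmin()].round(),p[p[:,1].argmax()].round(),p[p[:,0].argmax()].round()))
    print(ph,o[0],'top',o[1][0],o[1][2])
L=(570.4,186.0,-.195)
n=R.from_euler('z',-.195).apply([-SN,0,CS]);seat=world(L,P['seat'])
for h in (80,45,0):
    g=seat+n*(74.6+h); plan(g-[0,0,19],-.195)
"
```

```text
20 (array([464., 463.]), array([494., 485.]), array([577., 418.])) top [403. 379.] [520. 332.]
24 (array([479., 461.]), array([504., 481.]), array([588., 409.])) top [412. 380.] [524. 326.]
28 (array([494., 458.]), array([518., 477.]), array([598., 400.])) top [421. 380.] [527. 319.]
32 (array([509., 454.]), array([528., 472.]), array([608., 390.])) top [429. 380.] [530. 309.]
36 (array([523., 449.]), array([538., 466.]), array([616., 380.])) top [438. 379.] [532. 303.]
t5.70 tcp[402.3  77.7 295.1] F[-0.7  0.6 -3.1] open0.296 q[ 0.    0.08  1.67 -0.    1.4  -1.37] shift_cm[ 3.71 13.88  3.07] roll0.01
t5.70 tcp[402.3  77.7 295.1] F[-0.7  0.6 -3.1] open0.296 q[ 0.    0.08  1.67 -0.    1.4  -1.37] shift_cm[ 6.79 13.89  4.74] roll0.01
t5.70 tcp[402.3  77.7 295.1] F[-0.7  0.6 -3.1] open0.296 q[ 0.    0.08  1.67 -0.    1.4  -1.37] shift_cm[10.75 13.89  6.88] roll0.01
```

```bash
python3 -c "
from h import *
from plant import ctrl
s,M=st();G=s['ee_pos']+[0,0,19];S=load('side','2')
for ph in (-10,-5,0,5,10):
    e=np.radians(ph); yaw=-.195
    Q=R.from_euler('z',yaw)*R.from_euler('y',-e)
    o=[]
    for ax,r in ((74.6,22),(74.6-40,22)):
        a=np.linspace(0,2*np.pi,73);c=np.stack([r*np.cos(a),r*np.sin(a),0*a-ax],1)
        p=np.array([proj(S,x) for x in Q.apply(c)+G]); p=(p-[100,61]+.5)*[800/120,600/90]
        o.append((p[p[:,0].argmin()].round(),p[p[:,1].argmax()].round(),p[p[:,0].argmax()].round()))
    print(ph,o[0],'top',o[1][0],o[1][2])
# shadow/other check: picture at end of tipping not available; take top view
f=ctrl.snapshot('top');np.save('top3.npy',f,allow_pickle=True);print(proj(f,G-[0,0,74]))
"
```

```text
-10 (array([345., 452.]), array([412., 496.]), array([475., 454.])) top [341. 359.] [476. 362.]
-5 (array([365., 457.]), array([426., 496.]), array([494., 454.])) top [350. 364.] [484. 358.]
0 (array([385., 461.]), array([439., 496.]), array([512., 449.])) top [360. 369.] [493. 353.]
5 (array([405., 464.]), array([453., 494.]), array([530., 443.])) top [371. 372.] [501. 351.]
10 (array([425., 465.]), array([467., 492.]), array([546., 436.])) top [382. 375.] [508. 345.]
(np.float64(202.237980378075), np.float64(258.2746086721941))
```

The gauge hangs upright to within about 3°. The grip friction lifted it instead of letting it tip. I'll go back down, regrip higher and lighter, and tip it while pressing down so the bench friction holds the rim edge.

>>> apply_moves(rows=[[[5,0,0.8,0],[10,0,1.6,0],[15,0,2.4,0],[19,0,3.2,0],[22,0,3.9,0],[23.3,0,3.9,0],[23.8,0,3.9,0],[23.9,0,3.9,0],[23.9,0,3.9,0]]])

```text
time: 6.65
ee_pos: [436.6, 69.9, 55.8]
ee_rot: [0.151, 1.578, -0.154]
contact_force: [-6.9, -1.6, 12.6]
opening: 0.291
```

>>> apply_moves(rows=[[[0,0,0,0],[0,0,0,0],[0,0,0,0],[-0.2,0,0,0],[-0.4,0,0,0],[-0.4,0,0,0]]], fingers=0.25, squeeze=3)

```text
time: 7.25
ee_pos: [436.9, 70.0, 60.0]
ee_rot: [0.151, 1.577, -0.154]
contact_force: [0.5, -0.1, 0.4]
opening: 0.377
```

>>> apply_moves(rows=[[[0,0,0,0],[0,0,0,0],[0,0,0,0],[0,0,0,0],[0,0,0,0]]], fingers=1)

```text
time: 7.75
ee_pos: [437.0, 69.9, 60.1]
ee_rot: [0.151, 1.577, -0.154]
contact_force: [-1.1, -1.1, 2.0]
opening: 0.303
```

>>> apply_moves(rows=[[[0.1,0,0,0],[0.1,0,-0.35,0],[0.1,0,-0.7,0],[0.08,0,-1.05,0],[0.08,0,-1.4,0],[0.08,0,-1.75,0],[0.1,0,-2.1,0],[0.12,0,-2.5,0],[0.16,0,-2.9,0],[0.2,0,-3.3,0],[0.26,0,-3.7,0],[0.3,0,-3.9,0]]])

```text
time: 8.95
ee_pos: [397.9, 77.5, 57.3]
ee_rot: [0.151, 1.578, -0.154]
contact_force: [0.3, -0.7, -1.1]
opening: 0.306
```

```bash
python3 -c "
from h import *
from plant import ctrl
plan([441,68.8,55],-.195)
S=ctrl.snapshot('side');np.save('side4.npy',S,allow_pickle=True)
s,M=st();G=s['ee_pos']+[0,0,19]
u,v=np.array(proj(S,G)).astype(int);print(u,v)
f=S['frame']
cv2.imwrite('pics/z5.png',cv2.resize(f[v-25:v+35,u-40:u+40],(800,600),interpolation=cv2.INTER_CUBIC))"
```

```text
t8.95 tcp[397.9  77.5  57.3] F[ 0.3 -0.7 -1.1] open0.306 q[ 0.    0.38  2.05 -0.    0.73 -1.37] shift_cm[ 0.18 -0.02  4.4 ] roll0.01
176 176
```

View pics/z5.png

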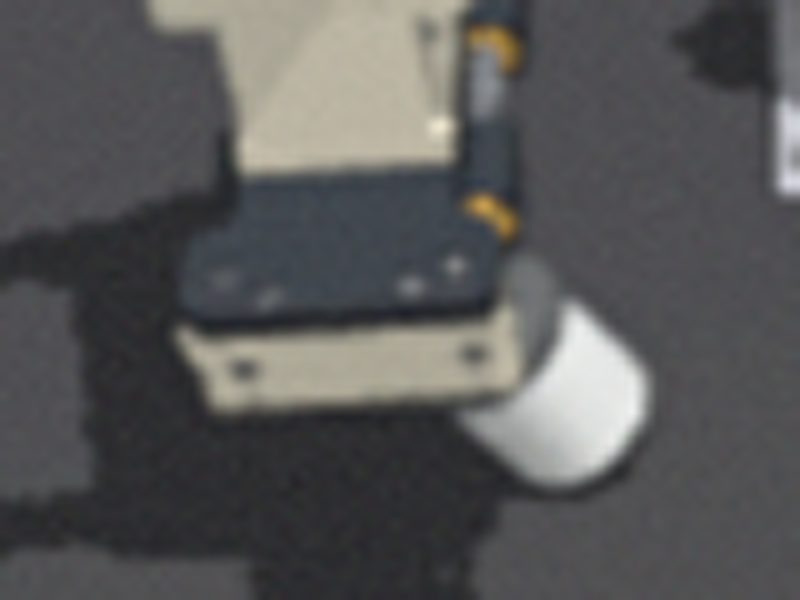

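It tips now. I'll quantify the angle from the rim: bottom ≈(560,490), right ≈(650,395), bell left edge ≈(475,415).

```bash
cat >> h.py <<'E'
def rims(S,G,yaw,org,sc,angs,h=75):
    for ph in angs:
        Q=R.from_euler('z',yaw)*R.from_euler('y',-np.radians(ph)); o=[]
        a=np.linspace(0,2*np.pi,73)
        for ax in (h,h-40):
            p=np.array([proj(S,x) for x in Q.apply(np.stack([22*np.cos(a),22*np.sin(a),0*a-ax],1))+G]); p=(p-org+.5)*sc
            o+=[p[i].round().astype(int).tolist() for i in (p[:,0].argmin(),p[:,1].argmax(),p[:,0].argmax())]
        print(ph,"rim l,b,r",o[:3],"top l,b,r",o[3:])
E
python3 -c "
from h import *
s,M=st();print(M.round(3));S=load('side','4')
rims(S,s['ee_pos']-19*M[:,0],-.195,np.array([136,151]),10,(20,25,28,30,35,40))"
```

```text
[[-0.013  0.193  0.981]
 [-0.001  0.981 -0.193]
 [-1.    -0.003 -0.012]]
20 rim l,b,r [[472, 449], [517, 491], [614, 403]] top l,b,r [[401, 370], [446, 406], [546, 317]]
25 rim l,b,r [[496, 445], [533, 485], [631, 392]] top l,b,r [[415, 370], [452, 404], [552, 309]]
28 rim l,b,r [[510, 443], [546, 481], [641, 384]] top l,b,r [[423, 370], [458, 403], [555, 304]]
30 rim l,b,r [[519, 440], [555, 478], [647, 379]] top l,b,r [[428, 370], [463, 402], [557, 301]]
35 rim l,b,r [[542, 434], [571, 470], [661, 366]] top l,b,r [[441, 369], [469, 399], [562, 292]]
40 rim l,b,r [[564, 427], [590, 461], [673, 352]] top l,b,r [[454, 367], [480, 395], [565, 283]]
```

The tilt is about 28°. Next I clamp hard, lift, and check the tilt numerically with a mask.

>>> apply_moves(rows=[[[0,0,0,0],[0,0,0,0],[0,0,0,0],[0,0,0,0]]], squeeze=60)

```text
time: 9.4
ee_pos: [397.8, 77.5, 57.3]
ee_rot: [0.151, 1.578, -0.154]
contact_force: [0.5, -0.3, 0.4]
opening: 0.297
```

>>> apply_moves(rows=[[[-1,0,0,0],[-3,0,0,0],[-6,0,0,0],[-9,0,0,0],[-12,0,0,0],[-15,0,0,0],[-15,0,0,0]]])

```text
time: 10.1
ee_pos: [401.5, 77.7, 211.0]
ee_rot: [0.151, 1.571, -0.153]
contact_force: [0.7, -0.1, -3.4]
opening: 0.294
```

```bash
cat >> h.py <<'E'
def bell(S,org,size,G=None):
    x,y=org;w,h=size; hs=cv2.cvtColor(S["frame"][y:y+h,x:x+w],cv2.COLOR_BGR2HSV)
    m=((hs[...,2]>135)&(hs[...,1]<30)).astype(np.uint8)
    n,l,st_,c=cv2.connectedComponentsWithStats(m)
    for i in range(1,n):
        if st_[i,4]>15:
            v,u=np.nonzero(l==i); u=u+x;v=v+y
            print("blob",st_[i,4],"l",(u.min(),v[u.argmin()]),"b",(u[v.argmax()],v.max()),"r",(u.max(),v[u.argmax()]),"t",(u[v.argmin()],v.min()))
E
python3 -c "
from h import *
from plant import ctrl
S4=load('side','4'); bell(S4,(136,151),(80,60))
S=ctrl.snapshot('side');np.save('side5.npy',S,allow_pickle=True)
s,M=st();G=s['ee_pos']-19*M[:,0];plan([0,0,0])
u,v=np.array(proj(S,G)).astype(int);print(u,v)
bell(S,(u-40,v-25),(90,70))
rims(S,G,-.195,np.array([.5,.5]),1,(0,10,20,25,28,32,36))
cv2.imwrite('pics/z6.png',cv2.resize(S['frame'][v-30:v+45,u-50:u+50],(800,600),interpolation=cv2.INTER_CUBIC))"
```

```text
blob 17 l (np.int64(151), np.int64(151)) b (np.int64(159), np.int64(157)) r (np.int64(159), np.int64(154)) t (np.int64(151), np.int64(151))
blob 19 l (np.int64(214), np.int64(161)) b (np.int64(215), np.int64(170)) r (np.int64(215), np.int64(161)) t (np.int64(214), np.int64(161))
blob 178 l (np.int64(184), np.int64(192)) b (np.int64(189), np.int64(198)) r (np.int64(200), np.int64(188)) t (np.int64(192), np.int64(181))
t10.15 tcp[400.3  77.7 208.7] F[ 0.1 -0.7 -3.4] open0.292 q[ 0.    0.15  1.84 -0.    1.16 -1.37] shift_cm[ 21.26 -15.28 -37.59]
166 132
blob 40 l (np.int64(149), np.int64(114)) b (np.int64(150), np.int64(115)) r (np.int64(160), np.int64(110)) t (np.int64(154), np.int64(107))
blob 33 l (np.int64(207), np.int64(114)) b (np.int64(212), np.int64(120)) r (np.int64(213), np.int64(118)) t (np.int64(208), np.int64(113))
blob 103 l (np.int64(174), np.int64(133)) b (np.int64(177), np.int64(136)) r (np.int64(185), np.int64(132)) t (np.int64(180), np.int64(120))
blob 242 l (np.int64(175), np.int64(150)) b (np.int64(182), np.int64(158)) r (np.int64(194), np.int64(146)) t (np.int64(18
[... 276 characters left out ...]
4(214), np.int64(161))
0 rim l,b,r [[163, 157], [171, 162], [181, 155]] top l,b,r [[160, 145], [168, 150], [179, 143]]
10 rim l,b,r [[169, 157], [175, 161], [186, 153]] top l,b,r [[163, 146], [169, 150], [181, 142]]
20 rim l,b,r [[175, 157], [179, 160], [190, 151]] top l,b,r [[166, 146], [171, 150], [183, 140]]
25 rim l,b,r [[177, 156], [181, 160], [192, 149]] top l,b,r [[168, 146], [171, 149], [183, 139]]
28 rim l,b,r [[179, 156], [182, 159], [193, 149]] top l,b,r [[169, 146], [172, 149], [184, 138]]
32 rim l,b,r [[181, 155], [184, 159], [195, 147]] top l,b,r [[170, 146], [173, 149], [184, 137]]
36 rim l,b,r [[183, 155], [185, 158], [196, 146]] top l,b,r [[171, 146], [174, 149], [184, 136]]
```

The bell mask gives about 27°, so the tilt held. Now to the approach over the left stem.

```bash
cat >> h.py <<'E'
CAN={"L":(570.4,186.0,-.195),"R":(612.9,-243.5,.21)}
def app(c,hs,h=74.7):
    q=CAN[c]; n=R.from_euler('z',q[2]).apply([-SN,0,CS])
    for k in hs: print(k,end=" "); plan(world(q,P["seat"])+n*(h+k)-[0,0,19],q[2])
E
python3 -c "
from h import *
app('L',(80,45))"
```

```text
80 t10.15 tcp[400.3  77.7 208.7] F[ 0.1 -0.7 -3.4] open0.292 q[ 0.    0.15  1.84 -0.    1.16 -1.37] shift_cm[-4.95 13.9   3.2 ] roll0.01
45 t10.15 tcp[400.3  77.7 208.7] F[ 0.1 -0.7 -3.4] open0.292 q[ 0.    0.15  1.84 -0.    1.16 -1.37] shift_cm[-1.88 13.91  4.87] roll0.01
```

>>> apply_moves(rows=[[[-3,0,0,0],[-5,3,0.8,0],[-5,6,1.5,0],[-5,9,2.4,0],[-5,12,3.2,0],[-5,13.9,3.2,0],[-5,13.9,3.2,0],[-4,13.9,3.7,0],[-2.9,13.9,4.3,0],[-1.9,13.9,4.9,0],[-1.9,13.9,4.9,0],[-1.9,13.9,4.9,0]]])

```text
time: 11.35
ee_pos: [475.3, 204.0, 226.5]
ee_rot: [0.152, 1.576, -0.155]
contact_force: [-0.3, -0.2, -2.8]
opening: 0.292
```

```bash
python3 -c "
from h import *
from plant import ctrl
app('L',(45,))
S=ctrl.snapshot('side');np.save('side6.npy',S,allow_pickle=True)
T=ctrl.snapshot('top');np.save('top6.npy',T,allow_pickle=True)
s,M=st();G=s['ee_pos']-19*M[:,0]
rims(S,G,-.195,np.array([.5,.5]),1,(24,28,32))
seat=world(CAN['L'],P['seat']);u,v=np.array(proj(S,seat)).astype(int);print(u,v)
a,b=u-40,v-40;print(a,b)
bell(S,(a,b),(80,60))
c=cv2.resize(S['frame'][b:b+60,a:a+80],(800,600),interpolation=cv2.INTER_CUBIC)
cv2.imwrite('pics/z7.png',c)"
```

```text
45 t11.35 tcp[475.3 204.  226.5] F[-0.3 -0.2 -2.8] open0.292 q[ 0.26  0.33  1.54  0.    1.28 -1.12] shift_cm[-0.02  0.07 -0.04] roll0.00
24 rim l,b,r [[196, 114], [199, 117], [210, 108]] top l,b,r [[188, 103], [191, 106], [203, 97]]
28 rim l,b,r [[198, 114], [201, 116], [212, 106]] top l,b,r [[189, 103], [192, 106], [203, 96]]
32 rim l,b,r [[200, 113], [203, 116], [213, 105]] top l,b,r [[190, 103], [192, 106], [203, 95]]
213 121
173 81
blob 25 l (np.int64(184), np.int64(98)) b (np.int64(188), np.int64(100)) r (np.int64(192), np.int64(95)) t (np.int64(191), np.int64(94))
blob 231 l (np.int64(194), np.int64(108)) b (np.int64(212), np.int64(120)) r (np.int64(213), np.int64(118)) t (np.int64(204), np.int64(98))
blob 269 l (np.int64(173), np.int64(118)) b (np.int64(173), np.int64(140)) r (np.int64(186), np.int64(138)) t (np.int64(174), np.int64(117))
blob 446 l (np.int64(216), np.int64(132)) b (np.int64(218), np.int64(140)) r (np.int64(247), np.int64(136)) t (np.int64(228), np.int64(120))
```

View pics/z7.png

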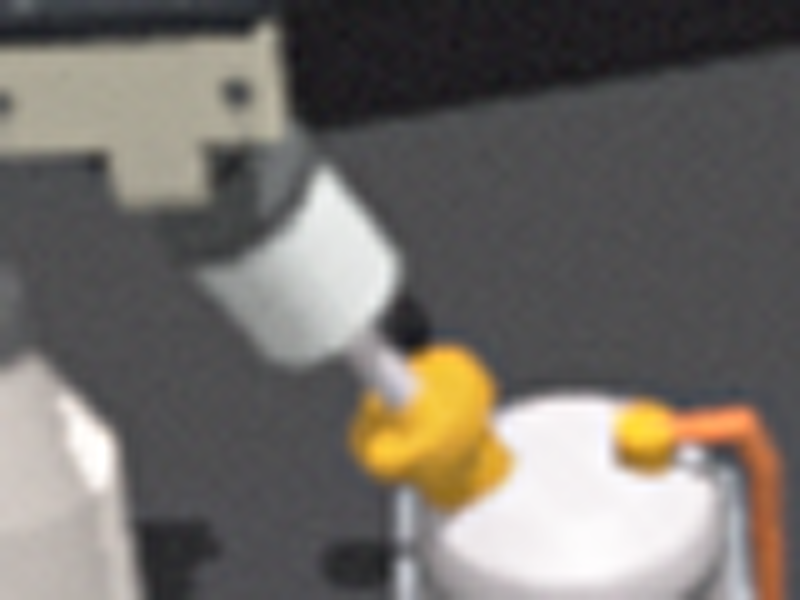

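The bell is aligned with the pin, at (360,350)→(405,400) in the crop. I descend along the stem axis.

>>> apply_moves(rows=[[[0.6,0.07,0.3,0],[1.2,0.07,0.6,0],[1.8,0.07,0.9,0],[2.2,0.07,1.13,0],[2.6,0.07,1.34,0],[3.0,0.07,1.55,0],[3.3,0.07,1.7,0],[3.6,0.07,1.87,0],[3.8,0.07,1.97,0],[3.8,0.07,1.97,0]]])

```text
time: 12.45
ee_pos: [494.8, 201.4, 189.1]
ee_rot: [0.152, 1.574, -0.154]
contact_force: [-0.9, 0.4, 1.9]
opening: 0.295
```

```bash
python3 -c "
from h import *
app('L',(0,))"
```

```text
0 t12.45 tcp[494.8 201.4 189.1] F[-0.9  0.4  1.9] open0.295 q[ 0.24  0.4   1.55  0.    1.2  -1.13] shift_cm[ 0.21 -0.04  0.11] roll0.01
```

>>> apply_moves(rows=[[[0.15,0,0.08,0],[0.3,0,0.16,0],[0.45,0,0.24,0],[0.6,0,0.32,0],[0.7,0,0.37,0],[0.7,0,0.37,0]]])

```text
time: 13.05
ee_pos: [496.4, 201.1, 188.0]
ee_rot: [0.152, 1.574, -0.152]
contact_force: [-22.8, -2.6, 45.5]
opening: 0.294
```

```bash
python3 -c "
from h import *
app('L',(0,))
from plant import ctrl
for n in('side','top'): np.save(n+'7.npy',ctrl.snapshot(n),allow_pickle=True)
S=load('side','7');s,M=st();G=s['ee_pos']-19*M[:,0]
rims(S,G,-.195,np.array([.5,.5]),1,(24,28,32))
bell(S,(173,81),(80,60))"
```

```text
0 t13.05 tcp[496.4 201.1 188. ] F[-22.8  -2.6  45.5] open0.294 q[ 0.24  0.4   1.55  0.    1.2  -1.14] shift_cm[ 0.1  -0.05 -0.05] roll0.02
24 rim l,b,r [[205, 125], [209, 128], [219, 119]] top l,b,r [[198, 115], [201, 117], [212, 108]]
28 rim l,b,r [[207, 124], [210, 127], [221, 117]] top l,b,r [[199, 115], [202, 117], [213, 107]]
32 rim l,b,r [[209, 124], [212, 126], [222, 117]] top l,b,r [[200, 114], [203, 117], [213, 107]]
blob 17 l (np.int64(184), np.int64(83)) b (np.int64(185), np.int64(84)) r (np.int64(196), np.int64(83)) t (np.int64(189), np.int64(81))
blob 25 l (np.int64(193), np.int64(108)) b (np.int64(196), np.int64(112)) r (np.int64(203), np.int64(108)) t (np.int64(193), np.int64(108))
blob 181 l (np.int64(204), np.int64(119)) b (np.int64(210), np.int64(127)) r (np.int64(221), np.int64(117)) t (np.int64(214), np.int64(109))
blob 257 l (np.int64(173), np.int64(118)) b (np.int64(173), np.int64(140)) r (np.int64(185), np.int64(134)) t (np.int64(174), np.int64(117))
blob 443 l (np.int64(216), np.int64(132)) b (np.int64(219), np.int64(140)) r (np.int64(247), np.int64(136)) t (np.int64(228), np.int64(120))
```

There is hard contact along the stem axis at the predicted seat position, and before that a spring force of about 5 N. I ease the push a little, hold, then look.

>>> apply_moves(rows=[[[0,0,0,0],[0,0,0,0],[0,0,0,0],[0,0,0,0],[0,0,0,0],[0,0,0,0],[0,0,0,0]]])

```text
time: 13.85
ee_pos: [495.9, 201.2, 188.1]
ee_rot: [0.152, 1.575, -0.152]
contact_force: [-5.4, -0.8, 7.0]
opening: 0.296
```

```bash
python3 -c "
from h import *
app('L',(0,))
from plant import ctrl
for n in('side','top'): np.save(n+'8.npy',ctrl.snapshot(n),allow_pickle=True)
S=load('side','8')
cv2.imwrite('pics/z8.png',cv2.resize(S['frame'][80:140,173:253],(800,600),interpolation=cv2.INTER_CUBIC))"
```

```text
0 t13.85 tcp[495.9 201.2 188.1] F[-5.4 -0.8  7. ] open0.296 q[ 0.24  0.4   1.55  0.    1.2  -1.14] shift_cm[ 0.11 -0.05 -0.01] roll0.02
```

View pics/z8.png

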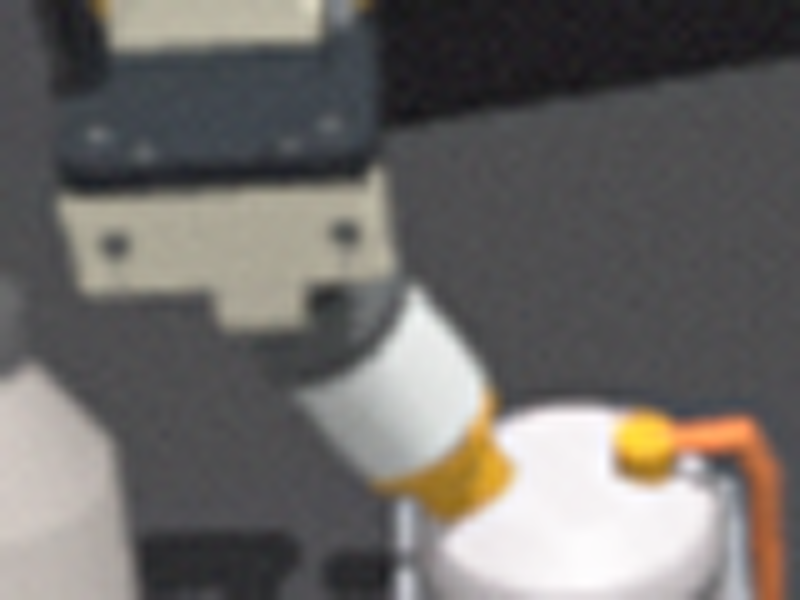

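The bell sits flat on the brass flange, centred. I hold a moment more with firmer pressure, then back off 3 mm to read the spring force.

>>> apply_moves(rows=[[[0.1,0,0.05,0],[0.1,0,0.05,0],[0.1,0,0.05,0],[0.1,0,0.05,0],[0.1,0,0.05,0],[0.1,0,0.05,0]]])

```text
time: 14.55
ee_pos: [496.0, 201.2, 188.1]
ee_rot: [0.152, 1.575, -0.152]
contact_force: [-8.3, -0.8, 12.8]
opening: 0.291
```

>>> apply_moves(rows=[[[-0.27,0,-0.14,0],[-0.27,0,-0.14,0],[-0.27,0,-0.14,0],[-0.27,0,-0.14,0]]])

```text
time: 14.95
ee_pos: [494.6, 201.4, 190.4]
ee_rot: [0.152, 1.576, -0.153]
contact_force: [-2.9, 1.4, 0.9]
opening: 0.294
```

```bash
python3 -c "
from h import *
from plant import ctrl
n=R.from_euler('z',-.195).apply([-SN,0,CS])
f=[]
for i in range(6):
    ctrl.snapshot('side'); f.append(ctrl.get_state()['contact_force'])
f=np.mean(f,0);print(f,f@n,(f+[0,0,2.8])@n); app('L',(0,80))"
```

```text
[-3.32982005  0.14066453  0.98219856] 2.4136542881102363 4.885907548115232
0 t15.25 tcp[494.6 201.4 190.6] F[-2.8  0.2  1.2] open0.295 q[ 0.24  0.39  1.55  0.    1.21 -1.14] shift_cm[ 0.37 -0.04  0.13] roll0.02
80 t15.25 tcp[494.6 201.4 190.6] F[-2.8  0.2  1.2] open0.295 q[ 0.24  0.39  1.55  0.    1.21 -1.14] shift_cm[-6.66 -0.05 -3.69] roll0.02
```

The left spring pushes about 4.9 N, so that canister looks well charged. I retreat along the axis and head to the right canister.

>>> apply_moves(rows=[[[-1,0,-0.53,0],[-2.5,0,-1.35,0],[-4.5,0,-2.4,0],[-6.5,0,-3.5,0],[-8,0,-3.7,0],[-8,0,-3.7,0]]])

```text
time: 15.85
ee_pos: [460.1, 208.9, 273.6]
ee_rot: [0.153, 1.57, -0.15]
contact_force: [0.1, 0.3, -2.7]
opening: 0.295
```

```bash
python3 -c "
from h import *
app('R',(80,))"
```

```text
80 t15.85 tcp[460.1 208.9 273.6] F[ 0.1  0.3 -2.7] open0.295 q[ 0.27  0.27  1.49  0.    1.38 -1.11] shift_cm[  1.49 -45.92  13.24] roll-4.62
```

>>> apply_moves(rows=[[[0,-5,1.4,-0.5],[0,-9,2.6,-1],[0,-13,3.8,-1.4],[0,-17.5,5,-1.9],[0,-22,6.3,-2.4],[0,-26.5,7.6,-2.9],[0,-31,9,-3.4],[0,-35.5,10.3,-3.9],[0,-40,11.5,-4.3],[0,-44,12.7,-4.62],[0,-45.9,13.2,-4.62],[0,-45.9,13.2,-4.62]]])

```text
time: 17.05
ee_pos: [501.1, -269.7, 270.9]
ee_rot: [-0.16, 1.57, 0.164]
contact_force: [-0.0, 1.5, -2.9]
opening: 0.297
```

```bash
python3 -c "
from h import *
app('R',(80,45))"
```

```text
80 t17.05 tcp[ 501.1 -269.7  270.9] F[-0.   1.5 -2.9] open0.297 q[-0.63  0.4   1.32 -0.    1.43 -2.4 ] shift_cm[1.33 0.22 0.13] roll-0.05
45 t17.05 tcp[ 501.1 -269.7  270.9] F[-0.   1.5 -2.9] open0.297 q[-0.63  0.4   1.32 -0.    1.43 -2.4 ] shift_cm[4.42 0.22 1.79] roll-0.05
```

>>> apply_moves(rows=[[[1.3,0.2,0.15,0],[2.4,0.2,0.7,0],[3.4,0.2,1.25,0],[4.4,0.2,1.8,0],[4.4,0.2,1.8,0],[4.4,0.2,1.8,0]]])

```text
time: 17.65
ee_pos: [518.3, -263.5, 226.7]
ee_rot: [-0.16, 1.57, 0.165]
contact_force: [-0.5, -0.1, -3.4]
opening: 0.295
```

```bash
python3 -c "
from h import *
from plant import ctrl
app('R',(45,))
for n in('side','top'): np.save(n+'9.npy',ctrl.snapshot(n),allow_pickle=True)
S=load('side','9');s,M=st();G=s['ee_pos']-19*M[:,0]
print(proj(S,world(CAN['R'],P['pin'])),proj(S,world(CAN['R'],P['seat'])))
a,b=250,200
rims(S,G,.21,np.array([a,b]),8,(24,28,32))
cv2.imwrite('pics/z9.png',cv2.resize(S['frame'][b:b+75,a:a+100],(800,600),interpolation=cv2.INTER_CUBIC))"
```

```text
45 t17.65 tcp[ 518.3 -263.5  226.7] F[-0.5 -0.1 -3.4] open0.295 q[-0.6   0.45  1.36 -0.    1.34 -2.38] shift_cm[ 0.   -0.02 -0.05] roll-0.04
(np.float64(275.4960982296945), np.float64(246.60248026870602)) (np.float64(280.8994047074192), np.float64(250.6860069514232))
24 rim l,b,r [[87, 384], [159, 459], [257, 367]] top l,b,r [[28, 330], [102, 407], [205, 303]]
28 rim l,b,r [[106, 373], [178, 447], [272, 352]] top l,b,r [[38, 325], [112, 402], [211, 302]]
32 rim l,b,r [[124, 354], [196, 434], [287, 337]] top l,b,r [[49, 313], [122, 396], [217, 294]]
```

View pics/z9.png

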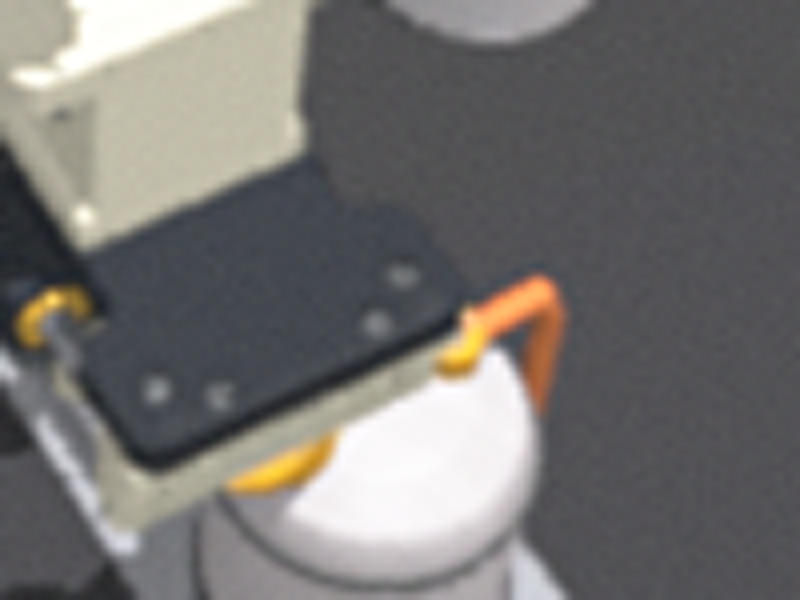

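The gripper hides the gauge in this view. I'll refine the right seat from the initial brass flange masks, comparing its offsets with the left one, whose seat contact is now known.

```bash
python3 -c "
from h import *
for nm in('top','side'):
    S=load(nm)
    hs=cv2.cvtColor(S['frame'],cv2.COLOR_BGR2HSV)
    m=((hs[...,0]>15)&(hs[...,0]<28)&(hs[...,1]>150)&(hs[...,2]>120)).astype(np.uint8)
    for c in'LR':
        n=R.from_euler('z',CAN[c][2]).apply([-SN,0,CS]);seat=world(CAN[c],P['seat'])
        a=np.linspace(0,2*np.pi,60);Q=R.from_euler('z',CAN[c][2])*R.from_euler('y',-np.radians(28))
        e=np.array([proj(S,seat+Q.apply([21*np.cos(t),21*np.sin(t),0])) for t in a])
        u,v=np.array(proj(S,seat)).astype(int);w=m[v-12:v+13,u-12:u+13]
        k,l,q,ce=cv2.connectedComponentsWithStats(w);i=1+q[1:,4].argmax();yy,xx=np.nonzero(l==i)
        hull=cv2.convexHull(np.stack([xx,yy],1).astype(np.int32));el=cv2.minAreaRect(hull)
        print(nm,c,'pred l,r,t,b',e[:,0].min().round(1),e[:,0].max().round(1),e[:,1].min().round(1),e[:,1].max().round(1),'obs',xx.min()+u-12.5,xx.max()+u-11.5,yy.min()+v-12.5,yy.max()+v-11.5, 'n',len(xx))
        J=np.array([np.subtract(proj(S,seat+d),proj(S,seat)) for d in np.eye(3)]);print('  px per mm x,y,z',J.round(2).tolist())
"
```

```text
top L pred l,r,t,b 156.7 172.0 203.0 217.5 obs 156.5 171.5 202.5 217.5 n 143
  px per mm x,y,z [[0.01, -0.37], [-0.37, 0.0], [-0.07, -0.04]]
top R pred l,r,t,b 322.0 337.3 187.2 201.8 obs 321.5 336.5 187.5 201.5 n 136
  px per mm x,y,z [[-0.01, -0.37], [-0.37, 0.0], [0.06, -0.05]]
side L pred l,r,t,b 207.2 220.0 115.5 127.1 obs 207.5 223.5 115.5 130.5 n 146
  px per mm x,y,z [[0.35, -0.07], [-0.08, -0.22], [-0.03, -0.29]]
side R pred l,r,t,b 271.4 290.6 240.9 260.7 obs 272.5 291.5 241.5 260.5 n 227
  px per mm x,y,z [[0.46, -0.12], [-0.16, -0.4], [0.02, -0.26]]
```

The right brass flange agrees with the prediction to within about 1 px, and its offsets match the left one's. I descend to about 3 mm short and read the spring.

>>> apply_moves(rows=[[[0.6,0.03,0.25,0],[1.2,0.03,0.57,0],[1.8,0.03,0.89,0],[2.2,0.03,1.1,0],[2.6,0.03,1.31,0],[3.0,0.03,1.52,0],[3.3,0.03,1.7,0],[3.6,0.03,1.87,0],[3.6,0.03,1.87,0],[3.6,0.03,1.87,0]]])

```text
time: 18.75
ee_pos: [536.2, -259.8, 191.4]
ee_rot: [-0.16, 1.57, 0.164]
contact_force: [-0.8, -0.1, -1.4]
opening: 0.298
```

```bash
cat >> h.py <<'E'
def force(c):
    from plant import ctrl
    n=R.from_euler('z',CAN[c][2]).apply([-SN,0,CS]); f=[]
    for i in range(5): ctrl.snapshot('side'); f.append(ctrl.get_state()['contact_force'])
    f=np.mean(f,0);print(f,f@n,"axial spring",(f+[0,0,2.8])@n)
E
python3 -c "
from h import *
force('R');app('R',(0,))"
```

```text
[-0.99389051 -0.02605206 -1.58533219] -0.9408631489630566 axial spring 1.5313901110419388
0 t19.00 tcp[ 536.2 -259.8  191.5] F[-1.2  0.5 -1.1] open0.292 q[-0.58  0.5   1.37 -0.    1.27 -2.36] shift_cm[ 0.45 -0.01  0.24] roll-0.04
```

The right spring pushes only about 1.5 N, so it is the low one. I press home gradually.

>>> apply_moves(rows=[[[0.1,0,0.05,0],[0.2,0,0.1,0],[0.3,0,0.16,0],[0.4,0,0.21,0],[0.5,0,0.26,0],[0.5,0,0.26,0]]])

```text
time: 19.6
ee_pos: [538.5, -259.4, 187.6]
ee_rot: [-0.161, 1.569, 0.163]
contact_force: [-5.0, 0.5, 5.8]
opening: 0.291
```

```bash
python3 -c "
from h import *
app('R',(0,))"
```

```text
0 t19.60 tcp[ 538.5 -259.4  187.6] F[-5.   0.5  5.8] open0.291 q[-0.58  0.51  1.37 -0.    1.27 -2.35] shift_cm[0.07 0.01 0.  ] roll-0.04
```

>>> apply_moves(rows=[[[0.1,0,0.05,0],[0.2,0,0.1,0],[0.25,0,0.13,0],[0.25,0,0.13,0],[0.25,0,0.13,0],[0.25,0,0.13,0],[0.25,0,0.13,0],[0.25,0,0.13,0]]])

```text
time: 20.4
ee_pos: [538.9, -259.4, 187.7]
ee_rot: [-0.162, 1.57, 0.162]
contact_force: [-10.0, 2.5, 14.0]
opening: 0.293
```

```bash
python3 -c "
from h import *
app('R',(0,))
from plant import ctrl
for n in('side',): np.save(n+'10.npy',ctrl.snapshot(n),allow_pickle=True)
S=load('side','10')
rims(S,st()[0]['ee_pos']+[0,0,19],.21,np.array([.5,.5]),1,(24,28,32))
bell(S,(250,210),(80,65))"
```

```text
0 t20.40 tcp[ 538.9 -259.4  187.7] F[-10.    2.5  14. ] open0.293 q[-0.57  0.51  1.37 -0.    1.27 -2.35] shift_cm[ 0.07  0.01 -0.04] roll-0.04
24 rim l,b,r [[269, 253], [279, 262], [289, 252]] top l,b,r [[262, 247], [271, 257], [284, 245]]
28 rim l,b,r [[271, 251], [280, 261], [291, 250]] top l,b,r [[264, 247], [273, 256], [284, 244]]
32 rim l,b,r [[273, 250], [282, 260], [293, 248]] top l,b,r [[265, 245], [274, 255], [285, 243]]
blob 46 l (np.int64(257), np.int64(213)) b (np.int64(258), np.int64(217)) r (np.int64(269), np.int64(215)) t (np.int64(258), np.int64(210))
blob 134 l (np.int64(264), np.int64(219)) b (np.int64(265), np.int64(220)) r (np.int64(292), np.int64(210)) t (np.int64(270), np.int64(210))
blob 34 l (np.int64(264), np.int64(229)) b (np.int64(268), np.int64(231)) r (np.int64(274), np.int64(227)) t (np.int64(266), np.int64(222))
blob 162 l (np.int64(254), np.int64(252)) b (np.int64(264), np.int64(269)) r (np.int64(271), np.int64(258)) t (np.int64(259), np.int64(247))
blob 550 l (np.int64(273), np.int64(262)) b (np.int64(277), np.int64(274)) r (np.int64(320), np.int64(274)) t (np.int64(314), np.int64(250))
```

>>> apply_moves(rows=[[[0.15,0,0.08,0],[0.3,0,0.16,0],[0.3,0,0.16,0],[0.3,0,0.16,0],[0.3,0,0.16,0],[0.3,0,0.16,0]]])

```text
time: 21.05
ee_pos: [539.2, -259.4, 187.7]
ee_rot: [-0.164, 1.571, 0.161]
contact_force: [-11.0, 1.0, 17.8]
opening: 0.293
```

>>> apply_moves(rows=[[[-1,0,-0.53,0],[-2.5,0,-1.35,0],[-4.5,0,-2.4,0],[-6.5,0,-3.5,0],[-8,0,-4,0],[-8,0,-4,0]]])

```text
time: 21.65
ee_pos: [500.9, -268.3, 271.0]
ee_rot: [-0.166, 1.566, 0.157]
contact_force: [0.8, 0.1, -2.4]
opening: 0.296
```

```bash
python3 -c "
from h import *
plan([437,-49.5,200],0)"
```

```text
t21.65 tcp[ 500.9 -268.3  271. ] F[ 0.8  0.1 -2.4] open0.296 q[-0.62  0.39  1.32 -0.01  1.42 -2.4 ] shift_cm[ 6.99 22.76 -1.77] roll2.36
```

Both readings are done: left ≈4.9 N (charged), right ≈1.5 N (low). Now the placing. I touch the tilted rim's near edge to the pad and reverse the tipping motion with a light grip, so the rim centre ends on the pad's centre.

```bash
python3 -c "
from h import *
plan([398,-49,180],0)"
```

```text
t21.65 tcp[ 500.9 -268.3  271. ] F[ 0.8  0.1 -2.4] open0.296 q[-0.62  0.39  1.32 -0.01  1.42 -2.4 ] shift_cm[ 8.99 23.62 -5.57] roll2.36
```

>>> apply_moves(rows=[[[0,4.5,-1,0.5],[0,9,-2,1],[0,13.5,-3,1.5],[1.5,17.5,-4,2],[4,21,-5,2.36],[7,23.6,-5.6,2.36],[9,23.6,-5.6,2.36],[9,23.6,-5.6,2.36],[9,23.6,-5.6,2.36]]])

```text
time: 22.55
ee_pos: [398.3, -49.4, 180.3]
ee_rot: [-0.004, 1.572, -0.004]
contact_force: [-0.4, -0.9, -2.9]
opening: 0.294
```

```bash
python3 -c "
from h import *
from plant import ctrl
plan([398,-49,66],0)
S=ctrl.snapshot('side');s,M=st();G=s['ee_pos']-19*M[:,0]
rims(S,G,0,np.array([.5,.5]),1,(20,24,28,32))
u,v=np.array(proj(S,G)).astype(int);print(u,v);bell(S,(u-20,v-10),(60,60))"
```

```text
t22.55 tcp[398.3 -49.4 180.3] F[-0.4 -0.9 -2.9] open0.294 q[-0.31  0.17  1.91 -0.01  1.07 -1.88] shift_cm[11.43  0.1  -0.02] roll-0.00
20 rim l,b,r [[184, 200], [190, 205], [201, 195]] top l,b,r [[176, 191], [181, 196], [193, 185]]
24 rim l,b,r [[186, 199], [192, 205], [203, 194]] top l,b,r [[177, 191], [183, 196], [194, 184]]
28 rim l,b,r [[188, 199], [193, 204], [204, 192]] top l,b,r [[178, 191], [183, 196], [194, 184]]
32 rim l,b,r [[191, 197], [195, 203], [206, 191]] top l,b,r [[179, 190], [184, 195], [195, 183]]
176 179
blob 382 l (np.int64(163), np.int64(196)) b (np.int64(192), np.int64(203)) r (np.int64(205), np.int64(192)) t (np.int64(195), np.int64(184))
blob 17 l (np.int64(158), np.int64(191)) b (np.int64(160), np.int64(195)) r (np.int64(163), np.int64(191)) t (np.int64(158), np.int64(191))
```

The tilt is still about 28°. I lower to the pad.

>>> apply_moves(rows=[[[4,0,0,0],[8,0,0,0],[10,0,0,0],[10.8,0,0,0],[11.2,0,0,0],[11.4,0,0,0],[11.5,0,0,0]]])

```text
time: 23.3
ee_pos: [399.8, -50.8, 66.7]
ee_rot: [-0.005, 1.568, -0.006]
contact_force: [0.3, -0.2, -2.8]
opening: 0.294
```

>>> apply_moves(rows=[[[0,0,0,0],[0,0,0,0]]])

```text
time: 23.5
ee_pos: [400.4, -51.0, 67.4]
ee_rot: [-0.005, 1.566, -0.006]
contact_force: [-0.7, 0.0, -3.0]
opening: 0.293
```

>>> apply_moves(rows=[[[0.1,0.1,-0.2,0],[0.2,0.15,-0.2,0],[0.3,0.15,-0.2,0],[0.35,0.15,-0.2,0],[0.35,0.15,-0.2,0]]])

```text
time: 24.0
ee_pos: [398.5, -49.5, 64.5]
ee_rot: [-0.005, 1.566, -0.006]
contact_force: [-2.7, 0.4, 10.1]
opening: 0.298
```

The edge is in contact. I use a light grip and the reverse arc.

>>> apply_moves(rows=[[[0,0,0,0],[0,0,0,0],[0,0,0.4,0],[0,0,0.8,0],[0,0,1.2,0],[0,0,1.6,0],[0,0,2.0,0],[0.03,0,2.4,0],[0.06,0,2.8,0],[0.1,0,3.2,0],[0.15,0,3.5,0],[0.2,0,3.8,0]]], squeeze=3)

```text
time: 25.2
ee_pos: [436.5, -49.5, 62.5]
ee_rot: [-0.005, 1.567, -0.006]
contact_force: [0.1, -0.5, -1.2]
opening: 0.302
```

```bash
python3 -c "
from h import *
from plant import ctrl
plan([436,-49,64],0)
S=ctrl.snapshot('side');np.save('side11.npy',S,allow_pickle=True);s,M=st();G=s['ee_pos']-19*M[:,0]
rims(S,G,0,np.array([.5,.5]),1,(-5,0,5,10,20,28),73)
u,v=np.array(proj(S,G)).astype(int);print(u,v);bell(S,(u-20,v-10),(60,60))"
```

```text
t25.20 tcp[436.5 -49.5  62.5] F[ 0.1 -0.5 -1.2] open0.302 q[-0.28  0.41  1.97 -0.01  0.76 -1.85] shift_cm[-0.15  0.05 -0.05] roll-0.00
-5 rim l,b,r [[192, 227], [200, 233], [209, 226]] top l,b,r [[192, 217], [200, 224], [209, 216]]
0 rim l,b,r [[195, 227], [203, 233], [212, 225]] top l,b,r [[193, 217], [201, 224], [210, 216]]
5 rim l,b,r [[197, 226], [204, 232], [214, 224]] top l,b,r [[194, 217], [201, 224], [211, 215]]
10 rim l,b,r [[200, 226], [206, 232], [216, 223]] top l,b,r [[195, 218], [202, 223], [212, 215]]
20 rim l,b,r [[205, 224], [210, 230], [220, 221]] top l,b,r [[198, 217], [203, 223], [214, 213]]
28 rim l,b,r [[209, 223], [214, 229], [223, 218]] top l,b,r [[200, 217], [205, 222], [215, 212]]
200 208
blob 65 l (np.int64(188), np.int64(198)) b (np.int64(189), np.int64(203)) r (np.int64(210), np.int64(198)) t (np.int64(188), np.int64(198))
blob 77 l (np.int64(227), np.int64(198)) b (np.int64(232), np.int64(204)) r (np.int64(239), np.int64(198)) t (np.int64(227), np.int64(198))
blob 38 l (np.int64(228), np.int64(209)) b (np.int64(234), np.int64(214)) r (np.int64(239), np.int64(210)) t (np.int64(228), np.int64(209))
blob 215 l (np.int64(188), np.int64(224)) b (np.int64(200), np.int64(232)) r (np.int64(221), np.int64(217)) t (np.int64(220), np.int64(216))
```

```bash
python3 -c "
from h import *
S=load('side','11')
cv2.imwrite('pics/z11.png',cv2.resize(S['frame'][190:250,165:245],(800,600),interpolation=cv2.INTER_CUBIC))"
```

```text
(no output)
```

View pics/z11.png

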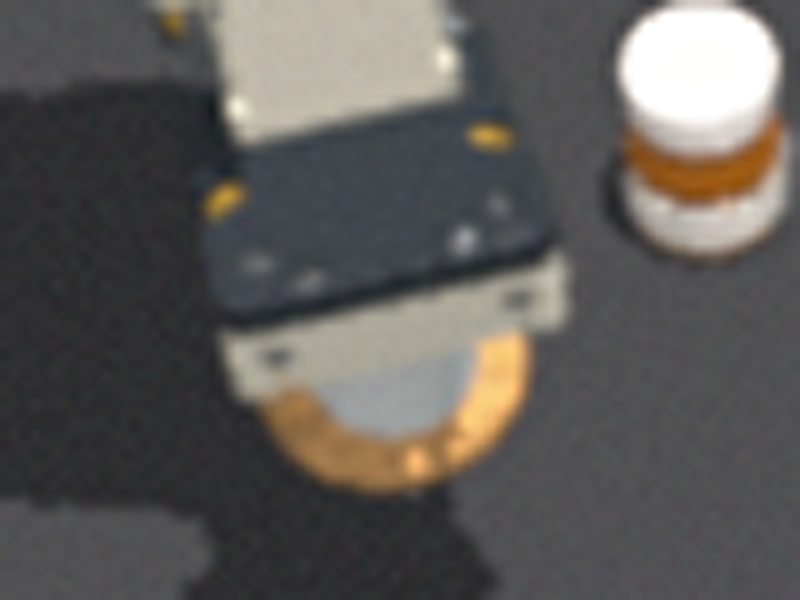

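The bell stands upright on the pad and centred; its arc bottom at crop (385,437) matches the 0° prediction. I press lightly, release and rise.

>>> apply_moves(rows=[[[0.1,0,0,0],[0.2,0,0,0],[0.2,0,0,0]]])

```text
time: 25.55
ee_pos: [437.4, -49.8, 60.8]
ee_rot: [-0.006, 1.565, -0.007]
contact_force: [0.6, -0.5, 3.9]
opening: 0.304
```

>>> apply_moves(rows=[[[0,0,0,0],[0,0,0,0],[0,0,0,0],[0,0,0,0],[0,0,0,0],[0,0,0,0]]], fingers=-0.6)

```text
time: 26.15
ee_pos: [437.4, -49.8, 60.8]
ee_rot: [-0.006, 1.565, -0.007]
contact_force: [-0.2, 0.2, 0.7]
opening: 0.77
```

>>> apply_moves(rows=[[[-4,0,0,0],[-9,0,0,0],[-14,0,0,0],[-18,0,0,0],[-18,0,0,0]]])

```text
time: 26.65
ee_pos: [438.9, -49.0, 246.1]
ee_rot: [-0.008, 1.554, -0.009]
contact_force: [0.8, 0.2, 0.1]
opening: 0.797
```

```bash
python3 -c "
from h import *
b=world(CAN['R'],P['ball']);q=CAN['R']
print(b)
plan(world(q,(-100,87,200)),q[2]+np.pi/2)
plan(world(q,(-100,87,90)),q[2]+np.pi/2)"
```

```text
[ 545.51617789 -168.9081092    98.20660495]
t26.65 tcp[438.9 -49.  246.1] F[0.8 0.2 0.1] open0.797 q[-0.28  0.16  1.72 -0.01  1.25 -1.85] shift_cm[  4.85 -12.97   5.73] roll15.59
t26.65 tcp[438.9 -49.  246.1] F[0.8 0.2 0.1] open0.797 q[-0.28  0.16  1.72 -0.01  1.25 -1.85] shift_cm[ 15.85 -12.85   5.55] roll15.59
```

>>> apply_moves(rows=[[[0,-2,1,1.6],[0,-4,2,3.2],[0,-6,3,4.8],[0,-8,4,6.4],[1,-10,5,8],[2,-12,5.7,9.6],[4,-12.9,5.7,11.2],[4.8,-12.9,5.7,12.8],[4.8,-12.9,5.7,14.4],[4.8,-12.9,5.7,15.6],[4.8,-12.9,5.7,15.6],[4.8,-12.9,5.7,15.6]]], fingers=1, squeeze=20)

```text
time: 27.85
ee_pos: [496.3, -178.4, 199.8]
ee_rot: [1.05, 1.283, -1.047]
contact_force: [-0.1, -0.1, 0.2]
opening: 0.009
```

```bash
python3 -c "
from h import *
from plant import ctrl
q=CAN['R']
plan(world(q,(-100,87,88)),q[2]+np.pi/2)
plan(world(q,(0,87,88)),q[2]+np.pi/2)
for n in('top','side'): np.save(n+'12.npy',ctrl.snapshot(n),allow_pickle=True)"
```

```text
t27.85 tcp[ 496.3 -178.4  199.8] F[-0.1 -0.1  0.2] open0.009 q[-0.49  0.36  1.58 -0.    1.19 -0.7 ] shift_cm[11.18 -0.1  -0.05] roll0.02
t27.85 tcp[ 496.3 -178.4  199.8] F[-0.1 -0.1  0.2] open0.009 q[-0.49  0.36  1.58 -0.    1.19 -0.7 ] shift_cm[11.32  9.89 -0.04] roll0.02
```

>>> apply_moves(rows=[[[4,0,0,0],[8,0,0,0],[11.2,0,0,0],[11.2,0,0,0],[11.2,1.5,0,0],[11.2,3,0,0],[11.2,4.5,0,0],[11.2,6,0,0],[11.3,7,0,0],[11.3,8,0,0],[11.3,8.5,0,0],[11.3,8.5,0,0]]])

```text
time: 29.15
ee_pos: [581.9, -161.6, 88.3]
ee_rot: [1.05, 1.282, -1.047]
contact_force: [-0.3, -0.5, 0.4]
opening: 0.006
```

>>> apply_moves(rows=[[[0,0.2,0,0],[0,0.4,0,0],[0,0.6,0,0],[0,0.8,0,0],[0,0.8,0,0]]])

```text
time: 29.65
ee_pos: [589.9, -159.9, 88.4]
ee_rot: [1.051, 1.282, -1.047]
contact_force: [-0.8, -0.4, 0.4]
opening: 0.007
```

```bash
python3 -c "
from h import *
from plant import ctrl
q=CAN['R'];s,M=st()
print(R.from_euler('z',-q[2]).apply(s['ee_pos']-[q[0],q[1],0]),R.from_euler('z',-q[2]).apply(s['contact_force']))
T=ctrl.snapshot('top');f=T['frame']
for a in(0,.85,1.0): print(a,proj(T,world(q,(-12-80*np.sin(.5-a),87,28+80*np.cos(.5-a)))))
cv2.imwrite('pics/z12.png',cv2.resize(f[150:225,265:365],(800,600),interpolation=cv2.INTER_CUBIC))"
```

```text
[-5.06027019 86.51171138 88.38746079] [-0.85000559 -0.19874534  0.36646331]
0 (np.float64(297.6620301888851), np.float64(206.26341282227375))
0.85 (np.float64(292.6238692393856), np.float64(183.1382794025559))
1.0 (np.float64(291.64727093463796), np.float64(179.64812498284087))
```

>>> apply_moves(rows=[[[0,0.2,0,0],[0,0.4,0,0],[0,0.5,0,0],[0,0.5,0,0]]])

```text
time: 30.1
ee_pos: [593.7, -159.1, 88.4]
ee_rot: [1.049, 1.284, -1.049]
contact_force: [-5.9, -1.4, 1.7]
opening: 0.005
```

>>> apply_moves(rows=[[[0,0.2,0,0],[0,0.4,0,0],[0,0.5,0,0],[0,0.5,0,0]]])

```text
time: 30.5
ee_pos: [594.2, -159.0, 88.2]
ee_rot: [1.045, 1.292, -1.055]
contact_force: [-18.5, -4.2, 8.6]
opening: 0.004
```

The lever is at its stop: force rising, no more travel. I retreat backwards, then up and clear.

>>> apply_moves(rows=[[[0,-1,0,0],[0,-4,0,0],[0,-8,0,0],[-3,-9.5,0,0],[-8,-9.5,0,0],[-13,-9.5,0,0],[-16,-9.5,0,0],[-16,-9.5,0,0]]])

```text
time: 31.3
ee_pos: [503.1, -178.2, 253.5]
ee_rot: [1.045, 1.281, -1.051]
contact_force: [-0.1, -0.2, 0.4]
opening: 0.008
```

```bash
python3 -c "
from h import *
plan([330,-330,300])"
```

```text
t31.30 tcp[ 503.1 -178.2  253.5] F[-0.1 -0.2  0.4] open0.008 q[-0.48  0.33  1.47 -0.01  1.32 -0.69] shift_cm[ -4.65 -20.07  11.28]
```

>>> apply_moves(rows=[[[-4,-4,2.2,0],[-4.6,-8,4.5,0],[-4.6,-12,6.7,0],[-4.6,-16,9,0],[-4.6,-20,11.3,0],[-4.6,-20,11.3,0],[-4.6,-20,11.3,0]]])

```text
time: 32.0
ee_pos: [330.2, -330.5, 298.8]
ee_rot: [1.048, 1.28, -1.053]
contact_force: [0.2, 0.2, 0.3]
opening: 0.001
```

```bash
python3 -c "
from h import *
from plant import ctrl
for n in('top','side'): np.save(n+'13.npy',ctrl.snapshot(n),allow_pickle=True)
t,s=load('top','13')['frame'],load('side','13')['frame']
c=lambda f,x,y,w,h: cv2.resize(f[y:y+h,x:x+w],(400,300),interpolation=cv2.INTER_CUBIC)
cv2.imwrite('pics/fin.png',np.vstack([np.hstack([c(t,120,165,240,120)[:, :],c(t,235,225,40,30)]),np.hstack([c(s,150,100,200,150),c(s,180,185,64,48)])]))
d=cv2.absdiff(load('top')['frame'],t).max(2)>50
q=CAN['R'];T=load('top','13')
for a in(0,.85,1.): print(a,proj(T,world(q,(-12-80*np.sin(.5-a),87,28+80*np.cos(.5-a)))))
k,l,S,ce=cv2.connectedComponentsWithStats(d.astype(np.uint8))
print([(S[i,:5].tolist()) for i in range(1,k) if S[i,4]>15])"
```

```text
0 (np.float64(297.6620301888851), np.float64(206.26341282227375))
0.85 (np.float64(292.6238692393856), np.float64(183.1382794025559))
1.0 (np.float64(291.64727093463796), np.float64(179.64812498284087))
[[281, 176, 16, 20, 141], [291, 197, 12, 15, 102], [246, 238, 18, 20, 271], [208, 241, 7, 7, 39], [385, 263, 86, 92, 3796], [359, 298, 42, 30, 430], [8, 319, 37, 21, 85], [287, 318, 94, 66, 2766], [8, 331, 32, 43, 623], [155, 330, 118, 54, 1417], [58, 341, 7, 6, 22], [158, 352, 54, 32, 911], [398, 352, 24, 22, 276], [0, 361, 5, 9, 24], [9, 372, 7, 6, 16], [389, 374, 12, 10, 70], [0, 377, 4, 7, 22]]
```

View pics/fin.png

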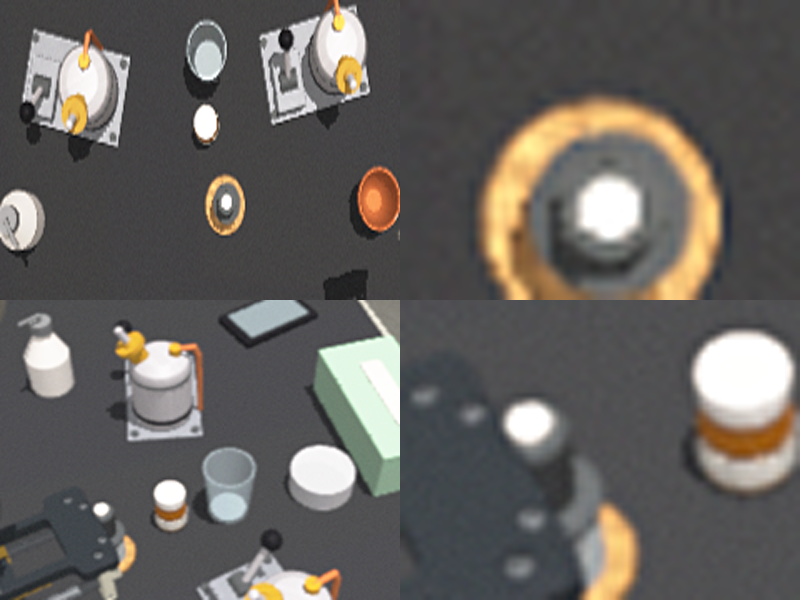

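The final picture agrees:
- **Right lever:** its ball is at top (291.6,180.2), which matches an angle of 1.0 at (291.6,179.6).
- **Left lever:** still closed.
- **Gauge:** upright and centred on the pad.
- **Bystanders:** the difference image shows none of them moved.

```bash
python3 -c "
from plant import ctrl
print(ctrl.hand_in())"
```

```text
the job is handed in; nothing more can be done
None
```

I handed the job in at about 32 s. Both canisters were checked with the gauge, left first. The right one was low, so I swung its lever fully over and stood the gauge on the cork pad. The hand-in gave no verdict.

- **Tilting:** the tool cannot tilt, so I tipped the gauge 28° against the bench with a light grip, then clamped it hard. The first try failed because the gauge lifted instead of tipping; a second try, pressing down, worked.
- **Readings:** I told the canisters apart by spring force (left about 4.9 N, right about 1.5 N), because the gripper hid the rod.
- **Seating:** a picture confirmed the left fit, flat and centred on the flange. The gripper hid the right fit. There I relied on hard contact within about 1 mm of the predicted seat, and on nearly the same offset as on the left.
- **Hardest press:** one push on the left stem briefly reached about 51 N through the gauge. That is under the 120 N wrist limit. I took the 40 N limit to cover only the arm and gripper body.
- **Last check:** the final pictures show the right lever's ball where the fully open position should be, and the left lever closed. The gauge stands upright and centred on the pad, and no bystander moved. The robot is clear, with about zero contact force.

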